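# Lay out walnuts and an egg for baking

### The arm

A 6-joint arm with a two-finger parallel gripper is mounted at the origin on the work surface. World frame = base frame: x ahead of the robot, y to its left, z up, the work surface at z = 0. Lengths are in m, angles in rad, forces in N, time in s.
With the tool pointing down it reaches from about 0.375 to 0.9 m from the base axis. Payload 3.1 kg.
Tool frame: the origin (TCP) lies at the very end of the fingers, on their centre line; the grasp point (between the pads) lies 19 mm behind it; z points along the fingers, y is the line along which they close (so a half turn about z gives the same grasp; the last joint's range is limited). The gripper opens to 87 mm and grips with 3 to 60 N. Pads are 19 mm wide; open, the fingers measure 117 mm over their backs; the gripper's body (75 mm by 190 mm) begins 51 mm behind the grasp point.
Start: joints at [-1.377, 0.527, 1.433, -0, 1.181, -0.178], TCP at [0.228, -0.582, 0.223] pointing down, gripper open.
Joint ranges: [-3.08, 3.08], [-0.75, 2.2], [0.22, 2.44], [-1.43, 4.57], [0, 2.65], [-2.85, 2.85]. Speed limits (rad/s): [2.79, 2.79, 3.14, 3.14, 3.14, 3.14].

### API

Orientations are given as a unit quaternion [w, x, y, z].
In Python, from workcell import arm gives the robot as it stands.
- The arm moves only by the tool carry_out, never from a script. Its argument "rows" is a list of rows, each an object with "twist": the turn, a rotation vector about the tool's x, y, z scaled (see below), a list of three; "linear": the shift along the tool's x, y, z scaled (see below), a list of three; "claw": the closure, from 0 (fully open) to 1 (shut). In form: [{"twist": [ax, ay, az], "linear": [x, y, z], "claw": claw}, ...]. A call has 1 to 8 rows; each row shifts and turns the commanded pose from where the row before left it, along the tool's axes as they then stand; what a row does not reach is not made up. The controller multiplies each number of a shift by 100 mm and each number of a turn by 90 degrees. A row lasts 1/12 s, in which the tool goes at most 41.7 mm and 7.16 degrees, less where a joint would pass 70% of its speed; a pose out of reach is approached as far as the arm can. A call with a number of a shift or a turn outside -1 to 1 is refused whole. A call with a gripper value outside its range is refused whole. The fingers move at their own pace and stop on an object; "grip_force" is the grip in N (left out, the last holds). Time passes only in rows, so rows that do not move let the fingers close. It gives the time, the measured TCP pose, the force, the opening and the grip force at its end, in the units of the state.
- arm.read_state(): the state, without advancing time (a new reading comes with each control period).
- arm.camera(name): name is "scene" or "top" or "wrist"; returns a dict with "img" (384x512x3 uint8, blue, green, red), "depth" (384x512 float32, m along the optical axis (not along the pixel's ray), 0 where there is no reading), "fx", "fy", "cx", "cy" (pixels), "extrinsics" (4x4, takes a point from world to camera coordinates). Camera axes: x right, y up, looking along -z (the intrinsics and any distortion apply to the point x, -y, -z); pixel columns grow to the right and rows downward; lengths in m; the calibration is good to about 2 mm. A picture is of the moment at which its call begins.
- arm.sign_off(): hands the job in; it is judged then, once.
The state is a dict: "time": time; "q": joint angles; "dq": joint speeds; "tau": joint torques, N m; "position": TCP position; "ee_rot": TCP orientation; "wrist_force": force on the tool from outside, world axes, zero at the start; "wrist_torque": the same for the moment, N m; "gripper_width": opening from 0.0 (shut) to 1.0 (fully open); "gripper_force": force on a finger pad.
Only numpy, scipy, OpenCV 4.12 (cv2) and the standard library are available. Lean on these libraries where they do the work, as an engineer would, in place of code of your own. Each camera call takes 0.05 s, during which the arm holds its last target. There are 200 camera calls.

### The job

Get the baking ingredients ready on the pantry counter: use the scoop with the leaning handle to pour all six walnuts into the white bowl, and stand the empty scoop back upright on its cork mat. Then move the egg from its small single stand into the free pocket of the wooden two-egg tray, setting it down gently and upright, without squeezing it hard or dropping it. Leave the bowl, the other egg and the pantry stock where they are.

Things in the scene. Friction and masses are not known exactly. Their poses are not given: they have to be found in the camera images.
- scoop: flared steel scoop cup on the cork mat, six walnuts in it; 54 mm high, 64 mm wide at the base, 104 mm at the rim, walls sloping out 20 degrees (walnuts roll out when it is tipped 90 to 100, a shake frees stragglers), 0.16 kg. Origin: centre of its underside; z out of the mouth. A 16 x 16 mm square black handle leans back 45 degrees from the rim, from (-0.052, 0, 0.052) to (-0.120, 0, 0.120), roughly towards world -y
- scoop_grip (a point): middle of the graspable part of the scoop's handle, on the handle's centre line; two of its flat sides face the scoop's +-y; at (-0.0914, 0, 0.0914) in the scoop's frame
- scoop_lip (a point): the pouring lip: point of the scoop's rim opposite the handle, at (0.052, 0, 0.054) in the scoop's frame
- mat: round cork mat fixed to the counter, 120 mm across, 4 mm thick; origin at the centre of its underside
- bowl: white ceramic bowl, rim 170 mm across outside, 60 mm high, 0.6 kg, loose on the counter; origin at the centre of its underside. The mat, the bowl and the tray may stand in any of three places: left, right, or middle and farther out
- egg: hen's egg to be moved, 43 mm wide and 54 mm tall, standing on end, widest at mid-height, about 60 g; origin at its lower end, z along the egg. Fragile: grip it at mid-height or up to 6 mm above with no more than 35 N, and set it down slowly
- egg_center (a point): centre of the egg to be moved; 38 mm above the counter when it stands in the stand or in a tray pocket
- egg_stand: dark wooden block 58 x 58 x 22 mm, fixed, with one 33 mm wide pocket in its top in which the egg stands; origin at the centre of its underside
- tray: light wooden egg tray 130 x 66 x 22 mm, long along its x, fixed, with two 33 mm wide pockets 62 mm apart in its top; origin at the centre of its underside; its yaw may be anything. The pocket at its -x end holds an egg already, the one at its +x end is free
- tray_free (a point): centre of the mouth of the tray's free pocket, on the tray's top face 22 mm above the counter, at (0.031, 0, 0.022) in the tray's frame. The seated egg's lower end is 11 mm below the mouth
- egg_kept: the egg already in the tray, same size, to be left alone; origin at its lower end
- jar: green glass jar 68 mm across, 85 mm high, to be left alone; origin at the centre of its underside
- can: food can 72 mm across, 80 mm high, to be left alone; origin at the centre of its underside
- spice: small amber spice jar 42 mm across, 75 mm high, to be left alone; origin at the centre of its underside
- carton: small carton 55 x 90 x 70 mm high, to be left alone; origin at the centre of its underside
- egg_kept_center (a point): centre of the egg already in the tray
- nut0: one of six like walnuts, 27 mm long, 25 mm thick, 12 g, dry and fairly smooth, in the scoop at the start; origin at its centre
- nut1: one of six like walnuts, 27 mm long, 25 mm thick, 12 g, dry and fairly smooth, in the scoop at the start; origin at its centre
- nut2: one of six like walnuts, 27 mm long, 25 mm thick, 12 g, dry and fairly smooth, in the scoop at the start; origin at its centre
- nut3: one of six like walnuts, 27 mm long, 25 mm thick, 12 g, dry and fairly smooth, in the scoop at the start; origin at its centre
- nut4: one of six like walnuts, 27 mm long, 25 mm thick, 12 g, dry and fairly smooth, in the scoop at the start; origin at its centre
- nut5: one of six like walnuts, 27 mm long, 25 mm thick, 12 g, dry and fairly smooth, in the scoop at the start; origin at its centre
Things that resemble listed ones, but are neither listed nor needed, are in the scene too. Of the things that look like the tray, take the one that is farthest from the robot's base at the start.

How it is judged:
By the outcome, as a careful person would: the job done as asked, in the order asked, and still so for the second after the job is handed in, with the robot touching nothing.
It also fails if it takes over 72 s, if anything falls off the work surface, if the arm or the gripper's body presses on something with over 40 N, if the wrist force passes 120 N, or if a joint passes its speed limit or range.

## Working session

There is one attempt and no reset: what is moved stays moved. The work goes in short steps, Python scripts to look and compute and a tool call to move; the robot and the scene stay as the last step left them, time stands still between calls to the robot, and variables do not carry over. Pictures are saved under pics/ and viewed, at most 10 in all, crops included, and the job is handed in when it is done.

Besides the shell and the picture viewer there is one more tool, called after "Call:" as name(argument=value, ...), one argument or row to a line, values as JSON. carry_out: Moves the arm, as the interface text tells. Shifts and turns lie within -1 to 1; 1 stands for 100 mm of shift or 90 degrees of turn. Its arguments: {"type":"object","properties":{"rows":{"type":"array","items":{"type":"object","properties":{"twist":{"type":"array","items":{"type":"number"}},"linear":{"type":"array","items":{"type":"number"}},"claw":{"type":"number"}}}},"grip_force":{"type":"number"}},"required":["rows"]}

```bash
mkdir -p pics; cat > h.py <<'E'
import numpy as np, cv2
from workcell import arm
from scipy.spatial.transform import Rotation as R
def pts(c):
    d=c["depth"]; v,u=np.indices(d.shape)
    P=np.stack([(u-c["cx"])/c["fx"]*d,-(v-c["cy"])/c["fy"]*d,-d],-1)
    E=np.array(c["extrinsics"]); W=(P-E[:3,3])@E[:3,:3]
    W[d==0]=np.nan
    return W
def pose():
    s=arm.read_state(); w,x,y,z=s["ee_rot"]
    return s,np.array(s["position"]),R.from_quat([x,y,z,w])
def to(p,Rt=None):
    "rows numbers to reach p, Rt"
    s,q,r=pose()
    lin=r.inv().apply(np.array(p)-q)*10
    tw=(r.inv()*Rt).as_rotvec()/(np.pi/2) if Rt is not None else np.zeros(3)
    return lin.round(3),tw.round(3)
E
python3 - <<'E'
from h import *
for n in("top","scene"):
    c=arm.camera(n); np.savez(f"{n}.npz",img=c["img"],W=pts(c))
    cv2.imwrite(f"pics/{n}.png",cv2.resize(c["img"],(768,576)))
    E=np.array(c["extrinsics"]);print(n,-E[:3,:3].T@E[:3,3],c["fx"],{k for k in c})
print(arm.read_state())
E
```

```text
top [ 0.46782086 -0.00884227  0.96405976] 399.1790019419129 {'cx', 'cy', 'fy', 'img', 'fx', 'extrinsics', 'depth'}
scene [ 0.93422018 -0.68049584  0.90388684] 433.98323060819416 {'cx', 'cy', 'fy', 'img', 'fx', 'extrinsics', 'depth'}
{'time': 0.1, 'q': array([-1.37649922e+00,  5.28355256e-01,  1.43377102e+00,  8.24109155e-06,
        1.18138018e+00, -1.78471406e-01]), 'dq': array([-0.00045801, -0.0019635 , -0.00212357,  0.0002066 ,  0.00079188,
        0.00188615]), 'tau': array([-3.89108382e-04, -4.40985954e+01, -1.77150768e+01,  6.33969787e-02,
        5.33359463e-02, -4.16065177e-05]), 'position': array([ 0.22754068, -0.58141005,  0.2216815 ]), 'ee_rot': array([-9.56900684e-04,  9.82680521e-01,  1.85305366e-01, -3.76130444e-06]), 'wrist_force': array([ 0.11749922, -1.27358756,  0.1633412 ]), 'wrist_torque': array([ 0.03668307, -0.00151482,  0.00715839]), 'gripper_force': 0.0, 'gripper_width': 0.9980751319702745}
```

View pics/top.png

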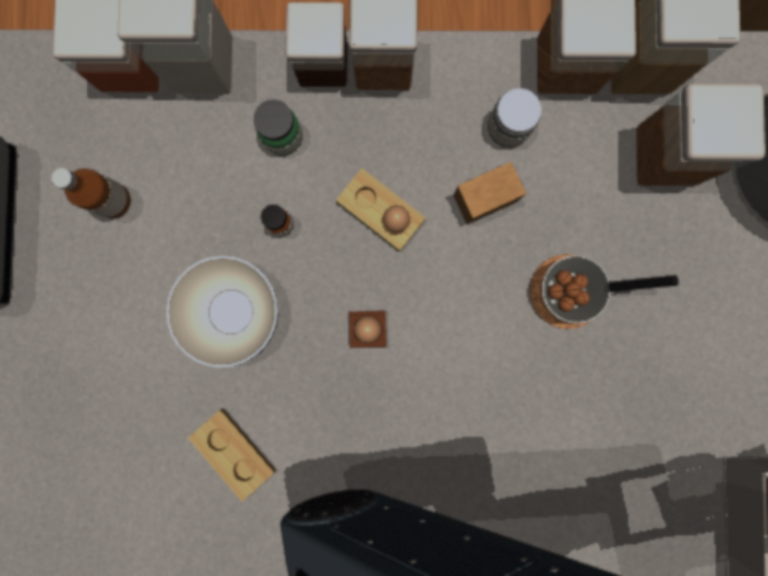

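View pics/scene.png

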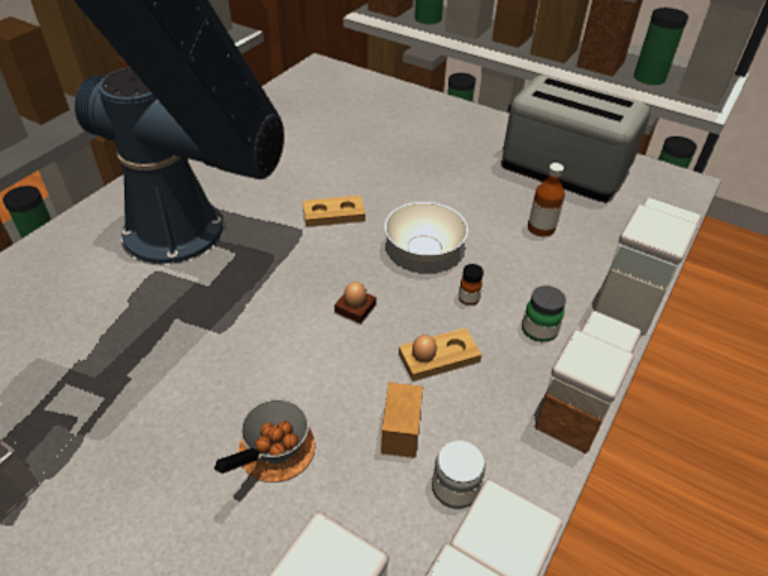

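The top picture (768x576) shows these candidates. Trays: the farther one at (380,208), holding an egg at (397,218) with its free pocket at (366,197), and an empty look-alike near the base at (231,453). I choose the far one. Eggs: one in the dark stand at (368,328), which is to be moved, and one in the tray at (397,218), which is kept. The scoop is at (575,290) with its handle end at (677,281), and the bowl is at (222,312).

```bash
cat > m.py <<'E'
from h import *
D=np.load("top.npz");I=D["img"];W=D["W"]
S=np.load("scene.npz")["W"]
def sel(u0,u1,v0,v1,z0,z1,W=W):
    a=W[int(v0/1.5):int(v1/1.5),int(u0/1.5):int(u1/1.5)].reshape(-1,3)
    return a[(a[:,2]>z0)&(a[:,2]<z1)]
def circ(p):
    A=np.c_[p[:,:2],np.ones(len(p))];s=np.linalg.lstsq(A,(p[:,:2]**2).sum(1),rcond=None)[0]
    c=s[:2]/2;return c,np.sqrt(s[2]+c@c)
print("table",np.nanmedian(W[250:260,150:220,2]))
r=sel(535,612,250,330,.052,.066);print("scoop rim",circ(r),len(r))
h=sel(612,682,268,300,.06,.14);print("handle",h.min(0),h.max(0),len(h));m,_,V=None,None,np.linalg.svd(h-h.mean(0),full_matrices=False)[2];print(h.mean(0),V[0])
b=sel(160,285,250,375,.054,.066);print("bowl",circ(b),len(b))
for n,w in(("egg",(350,388,308,348)),("kept",(378,412,200,236))):
    e=sel(*w,.04,.08);s=np.linalg.lstsq(np.c_[e,np.ones(len(e))],(e**2).sum(1),rcond=None)[0];print(n,s[:3]/2,e[:,2].max(),len(e),circ(e[e[:,2]<.05]))
t=sel(330,430,165,252,.017,.027);q=cv2.minAreaRect(t[:,:2].astype(np.float32));print("tray",q,cv2.boxPoints(q))
st=sel(345,390,305,350,.017,.03);print("stand",cv2.minAreaRect(st[:,:2].astype(np.float32)))
for n,w,z in(("jar",(250,305,95,160),.05),("can",(485,545,85,150),.05),("spice",(255,295,200,240),.05),("carton",(450,530,160,225),.06),("bottle",(50,135,165,220),.05)):
    e=sel(*w,z,.4);print(n,e.min(0).round(3),e.max(0).round(3))
E
python3 m.py; python3 -c "
import cv2;i=cv2.imread('pics/top.png');a=cv2.resize(i[150:360,320:440],None,fx=2.8,fy=2.8);b=cv2.resize(i[230:350,510:690],None,fx=2.4,fy=2.4)
import numpy as np
o=np.zeros((590,790,3),'uint8');o[:588,:336]=a;o[:288,340:772]=b;cv2.imwrite('pics/crop.png',o)"
```

```text
table -0.0013719665067424484
scoop rim (array([ 0.519385  , -0.29499565]), np.float64(0.04928165904499399)) 285
handle [ 0.51584807 -0.42050908  0.06225424] [ 0.53699612 -0.34542881  0.12932607] 330
[ 0.52648278 -0.38055649  0.09867005] [-0.06034788  0.71735052 -0.69409391]
bowl (array([0.48089134, 0.2408767 ]), np.float64(0.08147885249373091)) 557
egg [0.45569681 0.02030811 0.04423178] 0.06645724087616448 259 (array([0.45585191, 0.02016493]), np.float64(0.01956459975718858))
kept [ 0.62753584 -0.02261552  0.04386578] 0.06569830317304462 256 (array([ 0.62764446, -0.02237464]), np.float64(0.01988555624385989))
tray ((0.6467835307121277, 0.0018570870161056519), (0.1301179826259613, 0.06678277999162674), 52.11077117919922) [[ 0.5804759  -0.02898056]
 [ 0.63318086 -0.06999432]
 [ 0.71309114  0.03269473]
 [ 0.6603862   0.0737085 ]]
stand ((0.4555506408214569, 0.020060427486896515), (0.056638944894075394, 0.05683489888906479), 0.5257125496864319)
jar [0.737 0.131 0.05 ] [0.8   0.197 0.088]
can [ 0.751 -0.24   0.05 ] [ 0.82  -0.17   0.084]
spice [0.605 0.144 0.05 ] [0.642 0.181 0.078]
carton [ 0.625 -0.217  0.06 ] [ 0.71  -0.115  0.074]
bottle [0.63  0.407 0.05 ] [0.689 0.466 0.163]
```

View pics/crop.png

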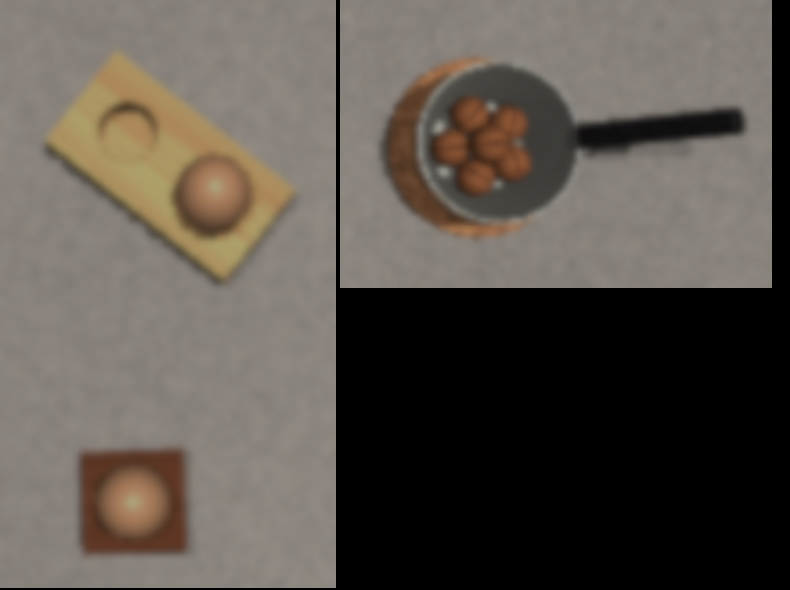

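The crop confirms the choice. In the top picture, the far tray has its free pocket at (366,197) and the stand egg is at (368,328). The scoop's handle goes right, to (677,281), with all six nuts in the cup. Next I work out the approach, with the tool tilted 30° along the handle.

```bash
cat >> h.py <<'E'
Z=np.array([0,0,1.])
SX=np.array([-.083,.9965,0]);SX/=np.linalg.norm(SX);SO=np.array([.5194,-.295,.004])
def tool(sx,th):
    "tool rotation: y = -(Z x sx), z tilted th deg from down toward sx"
    t=np.radians(th);sy=np.cross(Z,sx);z=np.sin(t)*sx-np.cos(t)*Z;y=-sy
    return R.from_matrix(np.c_[np.cross(y,z),y,z])
GR=SO-.0914*SX+.0914*Z
E
python3 - <<'E'
from h import *
Rt=tool(SX,30);g=GR+.019*Rt.apply(Z);pre=g-.09*Rt.apply(Z)
print("grasp",g,"pre",pre,to(pre,Rt))
print("yaw part",to(pre,tool(SX,0)))
E
```

```text
grasp [ 0.52619804 -0.37661738  0.07894552] pre [ 0.52993322 -0.42146209  0.1568878 ] (array([ 3.399, -0.387,  0.65 ]), array([ 0.212,  0.285, -0.796]))
yaw part (array([ 3.399, -0.387,  0.65 ]), array([-0.001, -0.001, -0.816]))
```

Call:
carry_out(
  rows=[
    {"linear": [0.38, -0.04, 0.0], "twist": [0, 0, 0], "claw": 0},
    {"linear": [0.38, -0.04, 0.0], "twist": [0, 0, 0], "claw": 0},
    {"linear": [0.38, -0.04, 0.0], "twist": [0, 0, 0], "claw": 0},
    {"linear": [0.38, -0.04, 0.0], "twist": [0, 0, 0], "claw": 0},
    {"linear": [0.38, -0.04, 0.0], "twist": [0, 0, 0], "claw": 0},
    {"linear": [0.38, -0.04, 0.0], "twist": [0, 0, 0], "claw": 0},
    {"linear": [0.38, -0.04, 0.0], "twist": [0, 0, 0], "claw": 0},
    {"linear": [0.38, -0.04, 0.0], "twist": [0, 0, 0], "claw": 0},
  ],
)

```text
time: 0.77
position: [0.5004, -0.4401, 0.222]
ee_rot: [-0.001, 0.983, 0.185, -0.0]
wrist_force: [0.5, -0.8, -0.0]
gripper_width: 1.003
gripper_force: 0.0
```

Call:
carry_out(
  rows=[
    {"linear": [0, 0, 0], "twist": [0, 0, -0.074], "claw": 0},
    {"linear": [0, 0, 0], "twist": [0, 0, -0.074], "claw": 0},
    {"linear": [0, 0, 0], "twist": [0, 0, -0.074], "claw": 0},
    {"linear": [0, 0, 0], "twist": [0, 0, -0.074], "claw": 0},
    {"linear": [0, 0, 0], "twist": [0, 0, -0.074], "claw": 0},
    {"linear": [0, 0, 0], "twist": [0, 0, -0.074], "claw": 0},
    {"linear": [0, 0, 0], "twist": [0, 0, -0.074], "claw": 0},
    {"linear": [0, 0, 0], "twist": [0, 0, -0.074], "claw": 0},
  ],
)

```text
time: 1.43
position: [0.4989, -0.4411, 0.2219]
ee_rot: [-0.001, 0.793, 0.609, -0.0]
wrist_force: [0.3, 0.2, -0.5]
gripper_width: 0.998
gripper_force: 0.0
```

Call:
carry_out(
  rows=[
    {"linear": [0, 0, 0], "twist": [0, 0, -0.074], "claw": 0},
    {"linear": [0, 0, 0], "twist": [0, 0, -0.074], "claw": 0},
    {"linear": [0, 0, 0], "twist": [0, 0, -0.074], "claw": 0},
    {"linear": [0, 0, 0], "twist": [0, 0.067, 0], "claw": 0},
    {"linear": [0, 0, 0], "twist": [0, 0.067, 0], "claw": 0},
    {"linear": [0, 0, 0], "twist": [0, 0.067, 0], "claw": 0},
    {"linear": [0, 0, 0], "twist": [0, 0.067, 0], "claw": 0},
    {"linear": [0, 0, 0], "twist": [0, 0.067, 0], "claw": 0},
  ],
)

```text
time: 2.1
position: [0.4991, -0.4418, 0.223]
ee_rot: [-0.192, 0.654, 0.709, 0.178]
wrist_force: [0.1, 0.3, -0.2]
gripper_width: 0.998
gripper_force: 0.0
```

```bash
python3 - <<'E'
from h import *
s,p,r=pose();print(s["time"],p,s["q"].round(3))
Rt=tool(SX,30);g=GR+.019*Rt.apply(Z)
print(to(g-.09*Rt.apply(Z),Rt),to(g,Rt))
E
```

```text
2.1 [ 0.49912663 -0.44181253  0.2229687 ] [-1.003  0.798  0.997  0.247  1.817 -1.082]
(array([-0.181,  0.323,  0.66 ]), array([ 0.001, -0.004, -0.001])) (array([-0.187,  0.322,  1.56 ]), array([ 0.001, -0.004, -0.001]))
```

Call:
carry_out(
  rows=[
    {"linear": [-0.09, 0.16, 0.33], "twist": [0, 0, 0], "claw": 0},
    {"linear": [-0.09, 0.16, 0.33], "twist": [0, 0, 0], "claw": 0},
    {"linear": [0, 0, 0], "twist": [0, 0, 0], "claw": 0},
  ],
)

```text
time: 2.35
position: [0.5289, -0.4166, 0.1484]
ee_rot: [-0.198, 0.654, 0.708, 0.178]
wrist_force: [-1.0, 1.4, -1.1]
gripper_width: 0.999
gripper_force: 0.0
```

```bash
python3 - <<'E'
from h import *
s,p,r=pose();print(s["time"],p,s["q"].round(4).tolist(),s["ee_rot"])
c=arm.camera("wrist");W=pts(c);np.savez("wrist.npz",img=c["img"],W=W)
cv2.imwrite("pics/wrist1.png",c["img"])
T=(W-p)@r.as_matrix()   # tool frame
dark=(c["img"].max(2)<60)&(W[...,2]>.06)&(W[...,2]<.14)&(np.abs(T[...,1])<.03)
for y0 in np.arange(-.42,-.35,.01):
    m=dark&(abs(W[...,1]-y0)<.004)
    if m.sum()>20: print(round(y0,3),np.nanpercentile(T[m],[2,98],axis=0).round(4).tolist(),np.nanmedian(W[m],0).round(4))
Rt=tool(SX,30);g=GR+.019*Rt.apply(Z);print(to(g,Rt))
E
```

```text
2.35 [ 0.52891823 -0.41661918  0.14838091] [-0.9526, 0.8759, 1.0405, 0.2623, 1.6975, -1.0626] [-0.19764375  0.65371647  0.70847858  0.177904  ]
-0.42 [[-0.0163, -0.0067, 0.0221], [-0.0128, 0.005, 0.0251]] [ 0.5272 -0.4169  0.1209]
-0.41 [[-0.0106, -0.0074, 0.0202], [-0.0013, 0.0073, 0.0244]] [ 0.528  -0.41    0.1272]
-0.4 [[-0.0009, -0.0076, 0.0256], [0.0025, 0.0071, 0.0375]] [ 0.527  -0.4001  0.122 ]
-0.39 [[0.0023, -0.0073, 0.0394], [0.0057, 0.0069, 0.0504]] [ 0.5264 -0.3902  0.112 ]
-0.38 [[0.0058, -0.007, 0.0533], [0.0094, 0.0072, 0.0643]] [ 0.5255 -0.38    0.1019]
-0.37 [[0.0094, -0.0072, 0.0667], [0.0129, 0.0069, 0.0777]] [ 0.5247 -0.3702  0.0921]
-0.36 [[0.013, -0.0069, 0.0807], [0.0163, 0.0072, 0.0922]] [ 0.5241 -0.36    0.0819]
-0.35 [[0.0165, -0.0071, 0.0942], [0.0195, 0.0067, 0.1054]] [ 0.5229 -0.3503  0.072 ]
(array([-0.014,  0.015,  0.836]), array([-0.003, -0.008, -0.002]))
```

View pics/wrist1.png

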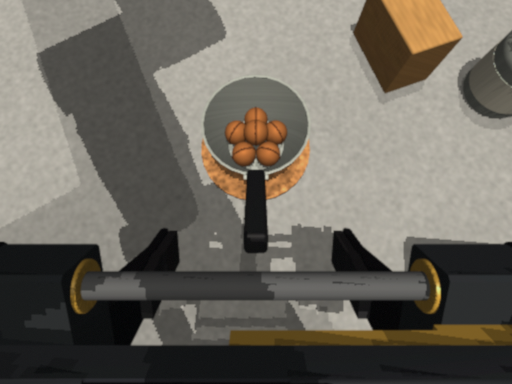

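The wrist view shows the handle centred between the fingers, at about (256,210) with the mouth ahead at (256,125). Advance straight.

Call:
carry_out(
  rows=[
    {"linear": [-0.005, 0, 0.28], "twist": [0, 0, 0], "claw": 0},
    {"linear": [-0.005, 0, 0.28], "twist": [0, 0, 0], "claw": 0},
    {"linear": [0, 0, 0.28], "twist": [0, 0, 0], "claw": 0},
    {"linear": [0, 0, 0], "twist": [0, 0, 0], "claw": 0},
  ],
)

```text
time: 2.73
position: [0.5239, -0.376, 0.0808]
ee_rot: [-0.196, 0.654, 0.709, 0.177]
wrist_force: [-1.1, 1.4, -1.1]
gripper_width: 1.0
gripper_force: 0.0
```

```bash
python3 - <<'E'
from h import *
s,p,r=pose();print(s["time"],p,s["q"].round(4).tolist(),s["ee_rot"],s["wrist_force"])
Rt=tool(SX,30);g=GR+.019*Rt.apply(Z);print(to(g,Rt))
E
```

```text
2.7333 [ 0.52389457 -0.37603759  0.08080323] [-0.926, 0.9076, 1.1792, 0.2711, 1.523, -1.085] [-0.19593377  0.65384006  0.70910823  0.17682946] [-1.10492362  1.35272572 -1.10249094]
(array([-0.016,  0.023,  0.012]), array([-0.003, -0.007, -0.002]))
```

Call:
carry_out(
  rows=[
    {"linear": [0, 0.02, 0.0], "twist": [0, 0, 0], "claw": 0},
    {"linear": [0, 0, 0], "twist": [0, 0, 0], "claw": 0.6},
    {"linear": [0, 0, 0], "twist": [0, 0, 0], "claw": 1},
    {"linear": [0, 0, 0], "twist": [0, 0, 0], "claw": 1},
    {"linear": [0, 0, 0], "twist": [0, 0, 0], "claw": 1},
    {"linear": [0, 0, 0], "twist": [0, 0, 0], "claw": 1},
    {"linear": [0, 0, 0], "twist": [0, 0, 0], "claw": 1},
    {"linear": [0, 0, 0], "twist": [0, 0, 0], "claw": 1},
  ],
  grip_force=50,
)

```text
time: 3.4
position: [0.5283, -0.3802, 0.0835]
ee_rot: [-0.191, 0.655, 0.71, 0.176]
wrist_force: [-0.2, -0.3, -0.3]
gripper_width: 0.554
gripper_force: 0.0
```

```bash
cat > fk.py <<'E'
from h import *
from scipy.optimize import least_squares
Q=np.array([[-1.37649922,.528355256,1.43377102,0,1.18138,-.178471],[-1.003,.798,.997,.247,1.817,-1.082],[-0.9526,0.8759,1.0405,0.2623,1.6975,-1.0626],[-0.926,0.9076,1.1792,0.2711,1.523,-1.085]])
P=np.array([[.22754,-.58141,.22168],[.49912663,-.44181253,.2229687],[0.52891823,-0.41661918,0.14838091],[0.52389457,-0.37603759,0.08080323]])
def fk(q,k):
    d1,a1,dy,L2,a3,d4,d6,dx=k
    A=R.from_euler('z',q[0]);B=A*R.from_euler('y',q[1]);C=A*R.from_euler('y',q[1]+q[2])
    D=C*R.from_euler('z',s4*q[3])*R.from_euler('y',q[4])
    p=np.array([0,0,d1])+A.apply([a1,dy,0])+B.apply([0,0,L2])+C.apply([a3,0,d4])+D.apply([dx,0,d6])
    return p,D*R.from_euler('z',s6*q[5]+np.pi/2)
s4=1;s6=1
def fit(Q,P):
    k0=np.array([.3,0,.11,.4,0,.35,.25,0])
    return least_squares(lambda k:np.r_[(np.array([fk(q,k)[0] for q in Q])-P).ravel(),1e-3*(k-k0)],k0)
E
python3 - <<'E'
import fk; from fk import *
s,p,r=pose();print(s["time"],p,s["gripper_width"]*.087,s["gripper_force"])
for a in(1,-1):
  for b in (1,-1):
    fk.s4,fk.s6=a,b;f=fit(Q,P);e=s
    print(a,b,f.x.round(3),abs(f.fun[:-8]).max(),(fk.fk(s["q"],f.x)[1].inv()*r).as_rotvec().round(2),(fk.fk(Q[0],f.x)[1].inv()*R.from_quat([.98268,.1853,0,-.000957])).as_rotvec().round(2))
E
```

```text
3.4 [ 0.52826772 -0.3801555   0.08345127] 0.04816509525852704 0.0Traceback (most recent call last):
  File "<stdin>", line 6, in <module>
AttributeError: 'function' object has no attribute 'fk'
```

Call:
carry_out(
  rows=[
    {"claw": 1, "linear": [0, 0, 0], "twist": [0, 0, 0]},
    {"claw": 1, "linear": [0, 0, 0], "twist": [0, 0, 0]},
    {"claw": 1, "linear": [0, 0, 0], "twist": [0, 0, 0]},
    {"claw": 1, "linear": [0, 0, 0], "twist": [0, 0, 0]},
    {"claw": 1, "linear": [0, 0, 0], "twist": [0, 0, 0]},
    {"claw": 1, "linear": [0, 0, 0], "twist": [0, 0, 0]},
    {"claw": 1, "linear": [0, 0, 0], "twist": [0, 0, 0]},
  ],
)

```text
time: 3.98
position: [0.528, -0.38, 0.0833]
ee_rot: [-0.191, 0.655, 0.71, 0.176]
wrist_force: [-0.1, -0.8, 0.1]
gripper_width: 0.181
gripper_force: 49.8
```

```bash
cat > t.py <<'E'
import fk as F; from fk import *
s,p,r=pose();print(s["time"],p,s["gripper_width"]*87,s["gripper_force"],s["wrist_force"],s["q"].round(4).tolist(),s["ee_rot"])
Q=np.vstack([Q,s["q"]]);P=np.vstack([P,p])
for a in(1,-1):
  for b in (1,-1):
    F.s4,F.s6=a,b;f=fit(Q,P)
    print(a,b,f.x.round(3),abs(f.fun[:-8]).max(),(fk(s["q"],f.x)[1].inv()*r).as_rotvec().round(2),(fk(Q[0],f.x)[1].inv()*R.from_quat([.98268,.1853,0,-.000957])).as_rotvec().round(2))
E
python3 t.py
```

```text
3.9833 [ 0.528025   -0.38001173  0.08326629] 15.77643226849073 49.84666991047561 [-0.10104298 -0.77221614  0.09167438] [-0.9251, 0.907, 1.168, 0.2722, 1.5249, -1.0821] [-0.19145835  0.65467379  0.70972044  0.17618974]
1 1 [ 0.274 -0.     0.111  0.588  0.113  0.392  0.305  0.   ] 0.00016034657695879195 [-0.  0. -0.] [-0.  0.  0.]
1 -1 [ 0.274 -0.     0.111  0.588  0.113  0.392  0.305  0.   ] 0.00016034657695879195 [ 0.    0.   -2.16] [ 0.    0.   -0.36]
-1 1 [ 0.2   -0.043  0.117 -0.294 -0.198  0.526 -0.292 -0.24 ] 0.014047678939787173 [-0.48  0.26  0.02] [-0.  0.  0.]
-1 -1 [ 0.2   -0.043  0.117 -0.294 -0.198  0.526 -0.292 -0.24 ] 0.014047678939787173 [ 0.    0.66 -2.08] [ 0.    0.   -0.36]
```

```bash
cat >> fk.py <<'E'
K=np.array([.274,0,.111,.588,.113,.392,.305,0])
K=fit(np.vstack([Q,[-0.9251,0.907,1.168,0.2722,1.5249,-1.0821]]),np.vstack([P,[.528025,-.38001173,.08326629]])).x
LO=np.array([-3.08,-.75,.22,-1.43,0,-2.85]);HI=np.array([3.08,2.2,2.44,4.57,2.65,2.85])
def ik(p,r,q0):
    def f(q):
        a,b=fk(q,K);return np.r_[a-p,.2*(b.inv()*r).as_rotvec()]
    o=least_squares(f,np.clip(q0,LO+.01,HI-.01),bounds=(LO,HI));return o.x,abs(o.fun).max()
G0=R.from_quat([.65467379,.70972044,.17618974,-.19145835]);P0=np.array([.528025,-.38001173,.08326629])
RS=R.from_matrix(np.c_[SX,np.cross(Z,SX),Z])
def scoop_tool(so,rs):
    "tool pose for a scoop pose"
    return so+rs.apply(RS.inv().apply(P0-SO)), rs*RS.inv()*G0
def sc_rot(yaw,tilt): return R.from_euler('ZY',[yaw,tilt],degrees=True)
E
cat > plan.py <<'E'
from fk import *
B=np.array([.481,.241,0])
q0=np.array([-0.9251,0.907,1.168,0.2722,1.5249,-1.0821])
for yaw in(95,120,140,160,180):
    q=q0
    for f in np.linspace(0,1,13): # swing
        rs=sc_rot(94.8+f*(yaw-94.8),0);p=rs.apply([1,0,0])
        lip=np.r_[(B-.04*p)[:2],.10]
        end=lip-sc_rot(yaw,0).apply([.052+.03,0,.0])+Z*.05
        so=SO+np.array([0,0,.15])*min(1,f*4)+f*(end-SO-[0,0,.15])
        t=scoop_tool(so,rs);q,e=ik(*t,q)
    out=[f"{e:.4f}"]
    for tilt in(0,30,60,90,105,115):
        rs=sc_rot(yaw,tilt);so=lip-rs.apply([.052,0,.054]); t=scoop_tool(so,rs);q,e=ik(*t,q);out.append(f"{tilt}:{e:.4f}")
    print(yaw,*out,q.round(2),t[0].round(3))
E
python3 plan.py
```

```text
95 0.0000 0:0.0000 30:0.0000 60:0.0000 90:0.0000 105:0.0000 115:0.0000 [ 0.76  1.02  1.24 -1.03  2.01  0.85] [0.479 0.282 0.214]
120 0.0000 0:0.0000 30:0.0000 60:0.0000 90:0.0000 105:0.0000 115:0.0000 [ 0.87  0.93  1.57 -1.24  1.7   0.98] [0.462 0.277 0.214]
140 0.0000 0:0.0000 30:0.0000 60:0.0000 90:0.0000 105:0.0037 115:0.0110 [ 0.92  0.87  1.82 -1.43  1.51  1.12] [0.451 0.269 0.214]
160 0.0000 0:0.0000 30:0.0000 60:0.0000 90:0.0204 105:0.0456 115:0.0614 [ 0.95  0.78  1.91 -1.43  1.38  1.05] [0.443 0.256 0.214]
180 0.0000 0:0.0000 30:0.0000 60:0.0000 90:0.0505 105:0.0849 115:0.0962 [ 0.9   0.59  1.99 -1.43  1.11  0.8 ] [0.44  0.243 0.214]
```

Keeping the scoop's yaw and pouring toward +y is within reach, so the carry is a pure translation followed by a tilt about the lip.

```bash
cat > p2.py <<'E'
from fk import *
B=np.array([.481,.241,0]); lip=np.r_[(B-.035*SX)[:2],.095]
so=lip-RS.apply([.052,0,.054]); t=scoop_tool(so,RS)
b=G0.inv()
print("so",so,"lift .15",b.apply([0,0,1.5]).round(3),"carry",(b.apply(t[0]-P0-[0,0,.15])*10).round(3))
r=b.apply(SO+RS.apply([.052,0,.054])-P0); w=b.apply(np.cross(Z,SX))
for d in(5.,6):
  print(d,"tw",(w*d/90).round(4),"lin",(-np.cross(w*np.radians(d),r)*10).round(4))
# clean rot about lip: joint speeds
q=np.array([-0.9251,0.907,1.168,0.2722,1.5249,-1.0821]);qs=[]
for f in np.linspace(0,1,10): q,e=ik(P0+f*(t[0]-P0)+Z*.15*np.sin(np.pi*f),G0,q)
for a in range(0,121,5):
  rs=RS*R.from_euler('y',a,degrees=True);q,e=ik(*scoop_tool(lip-rs.apply([.052,0,.054]),rs),q);qs.append(q)
print(abs(np.diff(qs,axis=0)).max(0)*12,e,q)
E
python3 p2.py
```

```text
so [0.48822136 0.15430022 0.041     ] lift .15 [ 7.540e-01 -1.000e-03 -1.297e+00] carry [3.326 0.053 3.24 ]
5.0 tw [-0.0001 -0.0556 -0.    ] lin [ 0.0793 -0.0001 -0.0926]
6 tw [-0.0002 -0.0667 -0.    ] lin [ 9.520e-02 -1.000e-04 -1.111e-01]
[0.85016368 0.67404668 0.43839902 1.27961815 0.87887416 1.5933122 ] 1.2208442923267172e-09 [ 0.77739598  1.09268051  1.1908483  -1.07063001  2.07357517  0.84705491]
```

Call:
carry_out(
  rows=[
    {"linear": [0.05, 0, -0.086], "twist": [0, 0, 0], "claw": 1},
    {"linear": [0.1, 0, -0.173], "twist": [0, 0, 0], "claw": 1},
    {"linear": [0.1, 0, -0.173], "twist": [0, 0, 0], "claw": 1},
    {"linear": [0.1, 0, -0.173], "twist": [0, 0, 0], "claw": 1},
    {"linear": [0.1, 0, -0.173], "twist": [0, 0, 0], "claw": 1},
    {"linear": [0.1, 0, -0.173], "twist": [0, 0, 0], "claw": 1},
    {"linear": [0.05, 0, -0.086], "twist": [0, 0, 0], "claw": 1},
    {"linear": [0, 0, 0], "twist": [0, 0, 0], "claw": 1},
  ],
)

```text
time: 4.65
position: [0.5294, -0.3815, 0.2061]
ee_rot: [-0.188, 0.655, 0.711, 0.176]
wrist_force: [0.8, -0.6, -2.2]
gripper_width: 0.177
gripper_force: 49.9
```

```bash
python3 - <<'E'
from fk import *
s,p,r=pose();print(s["time"],p-P0,(G0.inv()*r).as_rotvec(),s["gripper_width"]*87,s["wrist_force"],s["wrist_torque"])
c=arm.camera("wrist");cv2.imwrite("pics/wrist2.png",c["img"])
E
```

```text
4.65 [ 0.00139847 -0.00147473  0.12283629] [-0.00378969 -0.00571006 -0.0020053 ] 15.36193029953336 [ 0.79315191 -0.594094   -2.16498209] [-0.7090631  -0.16330122 -0.03871992]
```

View pics/wrist2.png

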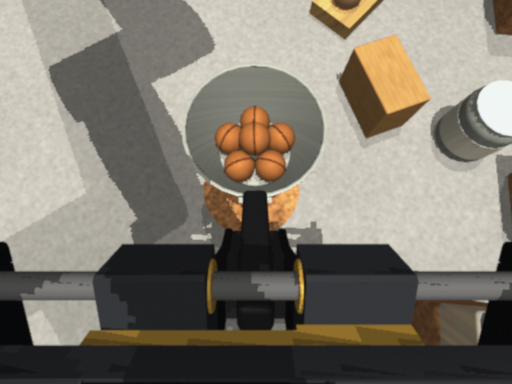

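The scoop is held firmly and level, with the six nuts inside around (255,145). Carry it to the bowl.

Call:
carry_out(
  rows=[
    {"linear": [0.1, 0.0015, 0.07], "twist": [0, 0, 0], "claw": 1},
    {"linear": [0.206, 0.003, 0.144], "twist": [0, 0, 0], "claw": 1},
    {"linear": [0.206, 0.003, 0.144], "twist": [0, 0, 0], "claw": 1},
    {"linear": [0.206, 0.003, 0.144], "twist": [0, 0, 0], "claw": 1},
    {"linear": [0.206, 0.003, 0.144], "twist": [0, 0, 0], "claw": 1},
    {"linear": [0.206, 0.003, 0.144], "twist": [0, 0, 0], "claw": 1},
    {"linear": [0.206, 0.003, 0.144], "twist": [0, 0, 0], "claw": 1},
    {"linear": [0.206, 0.003, 0.144], "twist": [0, 0, 0], "claw": 1},
  ],
)

```text
time: 5.37
position: [0.5145, -0.1916, 0.1857]
ee_rot: [-0.192, 0.655, 0.709, 0.176]
wrist_force: [0.2, 0.3, -2.5]
gripper_width: 0.181
gripper_force: 49.9
```

Call:
carry_out(
  rows=[
    {"linear": [0.206, 0.003, 0.144], "twist": [0, 0, 0], "claw": 1},
    {"linear": [0.206, 0.003, 0.144], "twist": [0, 0, 0], "claw": 1},
    {"linear": [0.206, 0.003, 0.144], "twist": [0, 0, 0], "claw": 1},
    {"linear": [0.206, 0.003, 0.144], "twist": [0, 0, 0], "claw": 1},
    {"linear": [0.206, 0.003, 0.144], "twist": [0, 0, 0], "claw": 1},
    {"linear": [0.206, 0.003, 0.144], "twist": [0, 0, 0], "claw": 1},
    {"linear": [0.206, 0.003, 0.144], "twist": [0, 0, 0], "claw": 1},
    {"linear": [0.206, 0.003, 0.144], "twist": [0, 0, 0], "claw": 1},
  ],
)

```text
time: 6.03
position: [0.5006, 0.0081, 0.1692]
ee_rot: [-0.192, 0.655, 0.709, 0.176]
wrist_force: [-0.4, 0.0, -3.1]
gripper_width: 0.177
gripper_force: 49.9
```

Call:
carry_out(
  rows=[
    {"linear": [0.206, 0.003, 0.144], "twist": [0, 0, 0], "claw": 1},
    {"linear": [0.206, 0.003, 0.144], "twist": [0, 0, 0], "claw": 1},
    {"linear": [0.1, 0.0015, 0.07], "twist": [0, 0, 0], "claw": 1},
    {"linear": [0, 0, 0], "twist": [0, 0, 0], "claw": 1},
  ],
)

```text
time: 6.37
position: [0.495, 0.0715, 0.1643]
ee_rot: [-0.194, 0.654, 0.71, 0.175]
wrist_force: [-1.0, -0.9, -3.3]
gripper_width: 0.186
gripper_force: 49.9
```

```bash
python3 - <<'E'
from fk import *
s,p,r=pose();rs=r*G0.inv()*RS; so=p-rs.apply(RS.inv().apply(P0-SO))
print(s["time"],so,"lip",so+rs.apply([.052,0,.054]),(G0.inv()*r).as_rotvec(),s["q"].round(2))
E
```

```text
6.3667 [0.48580757 0.15660055 0.08523123] lip [0.48150202 0.20832359 0.1393255 ] [ 0.00481529  0.00180445 -0.00134057] [-0.38  0.53  1.8   0.52  1.13 -0.76]
```

Call:
carry_out(
  rows=[
    {"linear": [0.0793, 0, -0.0926], "twist": [0, -0.0556, 0], "claw": 1},
    {"linear": [0.0793, 0, -0.0926], "twist": [0, -0.0556, 0], "claw": 1},
    {"linear": [0.0793, 0, -0.0926], "twist": [0, -0.0556, 0], "claw": 1},
    {"linear": [0.0793, 0, -0.0926], "twist": [0, -0.0556, 0], "claw": 1},
    {"linear": [0.0793, 0, -0.0926], "twist": [0, -0.0556, 0], "claw": 1},
    {"linear": [0.0793, 0, -0.0926], "twist": [0, -0.0556, 0], "claw": 1},
    {"linear": [0.0793, 0, -0.0926], "twist": [0, -0.0556, 0], "claw": 1},
    {"linear": [0.0793, 0, -0.0926], "twist": [0, -0.0556, 0], "claw": 1},
  ],
)

```text
time: 7.03
position: [0.4943, 0.1126, 0.2506]
ee_rot: [0.065, 0.676, 0.731, -0.06]
wrist_force: [-0.5, -0.2, -2.6]
gripper_width: 0.18
gripper_force: 49.9
```

Call:
carry_out(
  rows=[
    {"linear": [0.0793, 0, -0.0926], "twist": [0, -0.0556, 0], "claw": 1},
    {"linear": [0.0793, 0, -0.0926], "twist": [0, -0.0556, 0], "claw": 1},
    {"linear": [0.0793, 0, -0.0926], "twist": [0, -0.0556, 0], "claw": 1},
    {"linear": [0.0793, 0, -0.0926], "twist": [0, -0.0556, 0], "claw": 1},
    {"linear": [0.1, 0, 0.173], "twist": [0, 0, 0], "claw": 1},
    {"linear": [0.1, 0, 0.173], "twist": [0, 0, 0], "claw": 1},
  ],
)

```text
time: 7.53
position: [0.4916, 0.1563, 0.235]
ee_rot: [0.19, 0.655, 0.711, -0.173]
wrist_force: [0.2, 0.0, -1.5]
gripper_width: 0.18
gripper_force: 49.9
```

```bash
cat > st.py <<'E'
from fk import *
s,p,r=pose();rs=r*G0.inv()*RS; so=p-rs.apply(RS.inv().apply(P0-SO))
print(s["time"],p,"so",so,"lip",so+rs.apply([.052,0,.054]),"tilt",(RS.inv()*rs).as_rotvec(degrees=True).round(1),s["q"].round(2),s["gripper_width"]*87,s["wrist_force"])
E
python3 st.py
```

```text
7.5333 [0.49160904 0.15628688 0.2349793 ] so [0.49228902 0.13039344 0.1213413 ] lip [0.48620632 0.20291526 0.10335279] tilt [-0. 60.  0.] [ 0.37  0.49  1.61 -0.52  1.26  0.51] 15.632981957912504 [ 0.17150696  0.03598962 -1.54297253]
```

Call:
carry_out(
  rows=[
    {"linear": [0.0793, 0, -0.0926], "twist": [0, -0.0556, 0], "claw": 1},
    {"linear": [0.0793, 0, -0.0926], "twist": [0, -0.0556, 0], "claw": 1},
    {"linear": [0.0793, 0, -0.0926], "twist": [0, -0.0556, 0], "claw": 1},
    {"linear": [0.0793, 0, -0.0926], "twist": [0, -0.0556, 0], "claw": 1},
    {"linear": [0.0793, 0, -0.0926], "twist": [0, -0.0556, 0], "claw": 1},
    {"linear": [0.0793, 0, -0.0926], "twist": [0, -0.0556, 0], "claw": 1},
    {"linear": [0.0793, 0, -0.0926], "twist": [0, -0.0556, 0], "claw": 1},
    {"linear": [0.0793, 0, -0.0926], "twist": [0, -0.0556, 0], "claw": 1},
  ],
)

```text
time: 8.2
position: [0.4835, 0.2504, 0.2381]
ee_rot: [0.422, 0.556, 0.601, -0.389]
wrist_force: [0.6, 0.5, -1.7]
gripper_width: 0.176
gripper_force: 49.9
```

Call:
carry_out(
  rows=[
    {"linear": [0.0793, 0, -0.0926], "twist": [0, -0.0556, 0], "claw": 1},
    {"linear": [0.0793, 0, -0.0926], "twist": [0, -0.0556, 0], "claw": 1},
    {"linear": [0, 0, 0], "twist": [0, 0, 0], "claw": 1},
    {"linear": [0, 0, 0], "twist": [0, 0, 0], "claw": 1},
    {"linear": [0, 0, 0], "twist": [0, 0, 0], "claw": 1},
    {"linear": [0, 0, 0], "twist": [0, 0, 0], "claw": 1},
    {"linear": [0, 0, 0], "twist": [0, 0, 0], "claw": 1},
  ],
)

```text
time: 8.78
position: [0.4816, 0.2715, 0.2312]
ee_rot: [0.472, 0.521, 0.563, -0.434]
wrist_force: [-1.0, -0.7, -1.5]
gripper_width: 0.182
gripper_force: 49.9
```

```bash
python3 st.py; python3 - <<'E'
from h import *
a=arm.camera("scene")["img"];b=arm.camera("wrist")["img"];t=arm.camera("top")["img"]
cv2.imwrite("pics/pour1.png",np.vstack([np.hstack([cv2.resize(a[80:230,180:380],(400,300)),cv2.resize(b,(400,300))]),np.hstack([cv2.resize(t[130:270,80:280],(400,280)),np.zeros((280,400,3),'uint8')])]))
E
```

```text
8.7833 [0.48161139 0.27146747 0.23118905] so [0.48825886 0.16801877 0.17790953] lip [0.48568565 0.20094661 0.11061068] tilt [  0.2 109.9  -0.2] [ 0.74  0.96  1.26 -0.99  1.96  0.83] 15.812817540373413 [-1.03742849 -0.7086337  -1.51723025]
```

View pics/pour1.png

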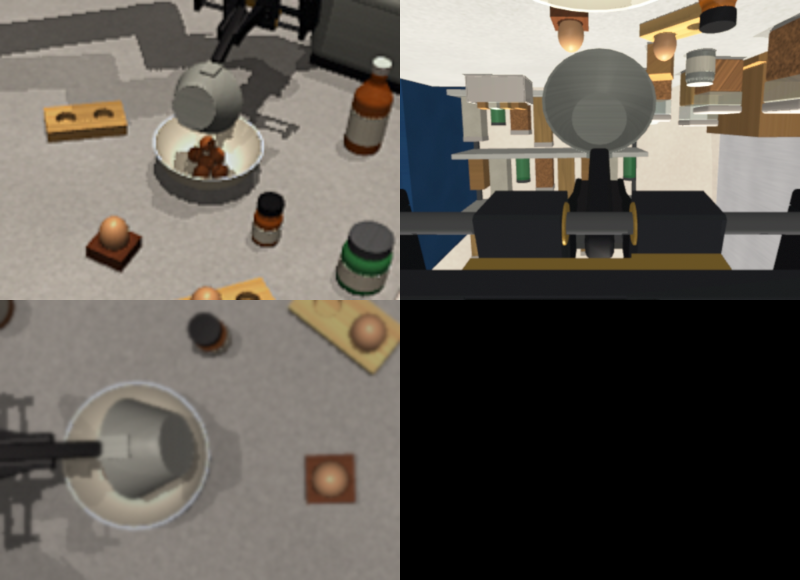

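The scoop is empty: the wrist view shows a bare cup at (600,100). The nuts lie in the bowl at (210,160) in the scene crop. Raise, untilt and go back.

Call:
carry_out(
  rows=[
    {"linear": [-0.345, 0, -0.061], "twist": [0, 0, 0], "claw": 1},
    {"linear": [-0.345, 0, -0.061], "twist": [0, 0, 0], "claw": 1},
    {"linear": [-0.109, 0, 0.127], "twist": [0, 0.0764, 0], "claw": 1},
    {"linear": [-0.109, 0, 0.127], "twist": [0, 0.0764, 0], "claw": 1},
    {"linear": [-0.109, 0, 0.127], "twist": [0, 0.0764, 0], "claw": 1},
    {"linear": [-0.109, 0, 0.127], "twist": [0, 0.0764, 0], "claw": 1},
    {"linear": [-0.109, 0, 0.127], "twist": [0, 0.0764, 0], "claw": 1},
    {"linear": [-0.109, 0, 0.127], "twist": [0, 0.0764, 0], "claw": 1},
  ],
)

```text
time: 9.6
position: [0.4885, 0.1765, 0.3242]
ee_rot: [0.243, 0.641, 0.694, -0.221]
wrist_force: [0.4, -1.1, -2.0]
gripper_width: 0.181
gripper_force: 49.9
```

Call:
carry_out(
  rows=[
    {"linear": [-0.109, 0, 0.127], "twist": [0, 0.0764, 0], "claw": 1},
    {"linear": [-0.109, 0, 0.127], "twist": [0, 0.0764, 0], "claw": 1},
    {"linear": [-0.109, 0, 0.127], "twist": [0, 0.0764, 0], "claw": 1},
    {"linear": [-0.109, 0, 0.127], "twist": [0, 0.0764, 0], "claw": 1},
    {"linear": [-0.109, 0, 0.127], "twist": [0, 0.0764, 0], "claw": 1},
    {"linear": [-0.109, 0, 0.127], "twist": [0, 0.0764, 0], "claw": 1},
    {"linear": [-0.109, 0, 0.127], "twist": [0, 0.0764, 0], "claw": 1},
    {"linear": [-0.109, 0, 0.127], "twist": [0, 0.0764, 0], "claw": 1},
  ],
)

```text
time: 10.27
position: [0.4972, 0.0698, 0.2504]
ee_rot: [-0.104, 0.671, 0.728, 0.099]
wrist_force: [0.0, -0.3, -2.7]
gripper_width: 0.179
gripper_force: 49.9
```

Call:
carry_out(
  rows=[
    {"linear": [-0.109, 0, 0.127], "twist": [0, 0.0764, 0], "claw": 1},
    {"linear": [-0.109, 0, 0.127], "twist": [0, 0.0764, 0], "claw": 1},
    {"linear": [0, 0, 0], "twist": [0, 0, 0], "claw": 1},
  ],
)

```text
time: 10.52
position: [0.497, 0.0545, 0.2136]
ee_rot: [-0.193, 0.658, 0.707, 0.175]
wrist_force: [-0.2, -0.8, -2.0]
gripper_width: 0.181
gripper_force: 49.9
```

```bash
python3 st.py; python3 -c "
from fk import *
print(to(P0+[0,0,.06],G0))"
```

```text
10.5167 [0.49701322 0.05448332 0.21361468] so [0.48842215 0.13953859 0.13439142] lip [0.48479449 0.19139325 0.18840933] tilt [ 0.4 -0.  -0.4] [-0.41  0.46  1.75  0.49  1.24 -0.71] 15.783326680119817 [-0.22840884 -0.81144845 -1.97687358]
(array([-4.119, -0.008, -1.582]), array([-0.002, -0.   , -0.006]))
```

Call:
carry_out(
  rows=[
    {"linear": [-0.343, 0, -0.132], "twist": [0, 0, 0], "claw": 1},
    {"linear": [-0.343, 0, -0.132], "twist": [0, 0, 0], "claw": 1},
    {"linear": [-0.343, 0, -0.132], "twist": [0, 0, 0], "claw": 1},
    {"linear": [-0.343, 0, -0.132], "twist": [0, 0, 0], "claw": 1},
    {"linear": [-0.343, 0, -0.132], "twist": [0, 0, 0], "claw": 1},
    {"linear": [-0.343, 0, -0.132], "twist": [0, 0, 0], "claw": 1},
    {"linear": [-0.343, 0, -0.132], "twist": [0, 0, 0], "claw": 1},
    {"linear": [-0.343, 0, -0.132], "twist": [0, 0, 0], "claw": 1},
  ],
)

```text
time: 11.18
position: [0.5215, -0.2312, 0.1727]
ee_rot: [-0.19, 0.655, 0.711, 0.174]
wrist_force: [0.3, 1.1, -2.0]
gripper_width: 0.181
gripper_force: 50.0
```

Call:
carry_out(
  rows=[
    {"linear": [-0.343, 0, -0.132], "twist": [0, 0, 0], "claw": 1},
    {"linear": [-0.343, 0, -0.132], "twist": [0, 0, 0], "claw": 1},
    {"linear": [-0.343, 0, -0.132], "twist": [0, 0, 0], "claw": 1},
    {"linear": [-0.343, 0, -0.132], "twist": [0, 0, -0.005], "claw": 1},
    {"linear": [0, 0, 0], "twist": [0, 0, 0], "claw": 1},
    {"linear": [0, 0, 0], "twist": [0, 0, 0], "claw": 1},
  ],
)

```text
time: 11.68
position: [0.5333, -0.3762, 0.1488]
ee_rot: [-0.189, 0.653, 0.712, 0.175]
wrist_force: [-0.7, 0.9, -0.8]
gripper_width: 0.18
gripper_force: 49.9
```

```bash
python3 st.py; python3 - <<'E'
from fk import *
print(to(P0+[0,0,.002],G0))
c=arm.camera("wrist");i=c["img"];W=pts(c)
# cork mat: orange hue low z
h=cv2.cvtColor(i,cv2.COLOR_BGR2HSV);m=(h[...,0]<18)&(h[...,1]>90)&(abs(W[...,2]-.004)<.006)&(np.hypot(W[...,0]-.52,W[...,1]+.295)<.09)
a=W[m];print(len(a),a[:,:2].min(0),a[:,:2].max(0))
c=arm.camera("top");i=c["img"];W=pts(c);h=cv2.cvtColor(i,cv2.COLOR_BGR2HSV)
m=(h[...,0]<18)&(h[...,1]>90)&(abs(W[...,2]-.004)<.008)&(np.hypot(W[...,0]-.52,W[...,1]+.295)<.09)
a=W[m];print(len(a),a[:,:2].min(0),a[:,:2].max(0))
if len(a)>20: print(cv2.minEnclosingCircle(a[:,:2].astype(np.float32)))
E
```

```text
11.6833 [ 0.53325784 -0.37623523  0.14875507] so [ 0.5244484  -0.2916018   0.06910518] lip [ 0.51966842 -0.23958098  0.12287307] tilt [-0.2  0.3  0.3] [-0.92  0.83  1.14  0.27  1.62 -1.05] 15.641740947227433 [-0.6619819   0.93230581 -0.82174571]
(array([-0.345, -0.057,  0.534]), array([-0.   ,  0.003,  0.004]))
2628 [ 0.45817019 -0.35259967] [ 0.5776546  -0.28982581]
676 [ 0.46079219 -0.330898  ] [ 0.57608088 -0.2383805 ]
((0.5183504223823547, -0.2967739999294281), 0.059213802218437195)
```

Call:
carry_out(
  rows=[
    {"linear": [-0.085, -0.014, 0.13], "twist": [0, 0, 0], "claw": 1},
    {"linear": [-0.085, -0.014, 0.13], "twist": [0, 0, 0], "claw": 1},
    {"linear": [-0.085, -0.014, 0.13], "twist": [0, 0, 0], "claw": 1},
    {"linear": [-0.06, -0.013, 0.1], "twist": [0, 0, 0], "claw": 1},
    {"linear": [-0.03, 0, 0.04], "twist": [0, 0, 0], "claw": 1},
    {"linear": [0, 0, 0], "twist": [0, 0, 0], "claw": 1},
    {"linear": [0, 0, 0], "twist": [0, 0, 0], "claw": 1},
  ],
)

```text
time: 12.37
position: [0.5282, -0.3785, 0.0842]
ee_rot: [-0.19, 0.652, 0.712, 0.177]
wrist_force: [0.0, 0.0, -1.2]
gripper_width: 0.183
gripper_force: 49.9
```

```bash
python3 st.py; python3 -c "
from fk import *
print(to(P0,G0))"
```

```text
12.3667 [ 0.5282229  -0.37853243  0.08424389] so [ 0.51940231 -0.29362541  0.00488695] lip [ 0.51453536 -0.24179926  0.05883473] tilt [-0.2  0.1  0.4] [-0.92  0.9   1.17  0.27  1.52 -1.09] 15.957715911582854 [ 0.02710002  0.02530215 -1.17257927]
(array([-0.017, -0.003,  0.001]), array([0.   , 0.001, 0.005]))
```

Lower by 2 mm straight down, then open.

Call:
carry_out(
  rows=[
    {"linear": [-0.005, 0, 0.009], "twist": [0, 0, 0], "claw": 1},
    {"linear": [-0.005, 0, 0.009], "twist": [0, 0, 0], "claw": 1},
    {"linear": [0, 0, 0], "twist": [0, 0, 0], "claw": 1},
  ],
)

```text
time: 12.62
position: [0.5287, -0.379, 0.0837]
ee_rot: [-0.189, 0.652, 0.713, 0.177]
wrist_force: [1.1, -0.7, 0.8]
gripper_width: 0.179
gripper_force: 49.9
```

```bash
python3 st.py
```

```text
12.6167 [ 0.52865249 -0.37896266  0.0836686 ] so [ 0.51992139 -0.29416573  0.00418415] lip [ 0.51496887 -0.24226731  0.05805461] tilt [-0.3  0.1  0.4] [-0.92  0.9   1.17  0.27  1.52 -1.09] 15.563364957219266 [ 1.10368903 -0.66206558  0.75510439]
```

Call:
carry_out(
  rows=[
    {"linear": [0, 0, 0], "twist": [0, 0, 0], "claw": 0.75},
    {"linear": [0, 0, 0], "twist": [0, 0, 0], "claw": 0.6},
    {"linear": [0, 0, 0], "twist": [0, 0, 0], "claw": 0.3},
    {"linear": [0, 0, 0], "twist": [0, 0, 0], "claw": 0.3},
    {"linear": [0, 0, 0], "twist": [0, 0, 0], "claw": 0.3},
    {"linear": [0, 0, -0.1], "twist": [0, 0, 0], "claw": 0.3},
    {"linear": [0, 0, -0.25], "twist": [0, 0, 0], "claw": 0.3},
    {"linear": [0, 0, -0.3], "twist": [0, 0, 0], "claw": 0.3},
  ],
)

```text
time: 13.28
position: [0.5302, -0.4096, 0.1387]
ee_rot: [-0.193, 0.652, 0.712, 0.177]
wrist_force: [0.0, -0.7, 0.7]
gripper_width: 0.665
gripper_force: 0.0
```

Call:
carry_out(
  rows=[
    {"linear": [0, 0, -0.3], "twist": [0, 0, 0], "claw": 0.3},
    {"linear": [0, 0, -0.3], "twist": [0, 0, 0], "claw": 0.3},
    {"linear": [0, 0, -0.2], "twist": [0, 0, 0], "claw": 0.3},
  ],
)

```text
time: 13.53
position: [0.5346, -0.4534, 0.2122]
ee_rot: [-0.188, 0.652, 0.713, 0.176]
wrist_force: [0.5, -0.6, 0.4]
gripper_width: 0.699
gripper_force: 0.0
```

```bash
python3 st.py; python3 - <<'E'
from h import *
c=arm.camera("wrist");W=pts(c)
t=arm.camera("top");np.savez("top2.npz",img=t["img"],W=pts(t))
cv2.imwrite("pics/after.png",np.hstack([cv2.resize(c["img"],(400,300)),cv2.resize(t["img"],(400,300))]))
E
```

```text
13.5333 [ 0.53464843 -0.45337921  0.21224651] so [ 0.52611047 -0.36884521  0.13246158] lip [ 0.52108602 -0.31676343  0.18614811] tilt [-0.4  0.3  0.3] [-0.97  0.85  0.9   0.26  1.84 -1.05] 60.84840192087083 [ 0.49967286 -0.64225656  0.36285093]
```

View pics/after.png

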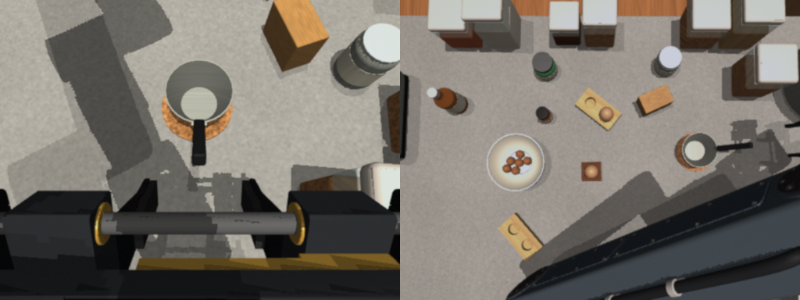

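The wrist view shows the scoop upright and empty on its mat at (200,105). The top view shows six nuts in the bowl at (515,162). Now the egg: orient the tool down, with the closing line across the tray's axis.

Call:
carry_out(
  rows=[
    {"linear": [0, 0, -0.2], "twist": [0, -0.067, 0], "claw": 0.2},
    {"linear": [0, 0, 0], "twist": [0, -0.067, 0], "claw": 0.2},
    {"linear": [0, 0, 0], "twist": [0, -0.067, 0], "claw": 0.2},
    {"linear": [0, 0, 0], "twist": [0, -0.067, 0], "claw": 0.2},
    {"linear": [0, 0, 0], "twist": [0, -0.067, 0], "claw": 0.2},
    {"linear": [0, 0, 0], "twist": [0, 0, 0.068], "claw": 0.2},
    {"linear": [0, 0, 0], "twist": [0, 0, 0.068], "claw": 0.2},
    {"linear": [0, 0, 0], "twist": [0, 0, 0.068], "claw": 0.2},
  ],
)

```text
time: 14.3
position: [0.5345, -0.4585, 0.2246]
ee_rot: [0.0, 0.786, 0.619, 0.001]
wrist_force: [-0.1, 0.8, -0.1]
gripper_width: 0.799
gripper_force: 0.0
```

Call:
carry_out(
  rows=[
    {"linear": [0, 0, 0], "twist": [0, 0, 0.068], "claw": 0.2},
    {"linear": [0, 0, 0], "twist": [0, 0, 0.068], "claw": 0.2},
    {"linear": [0, 0, 0], "twist": [0, 0, 0.068], "claw": 0.2},
    {"linear": [0, 0, 0], "twist": [0, 0, 0.068], "claw": 0.2},
    {"linear": [0, 0, 0], "twist": [0, 0, 0], "claw": 0.2},
  ],
)

```text
time: 14.72
position: [0.5343, -0.4594, 0.2241]
ee_rot: [-0.0, 0.898, 0.439, 0.001]
wrist_force: [0.2, 0.8, -0.3]
gripper_width: 0.799
gripper_force: 0.0
```

```bash
cat > e.py <<'E'
from fk import *
import sys
TX=np.array([.614,.789,0]);RT=tool(TX,0)
p=np.array([float(a) for a in sys.argv[1:4]])
s,_,_=pose();l,t=to(p,RT);print(s["time"],s["position"].round(4),"F",s["wrist_force"].round(1),s["gripper_width"]*87,s["gripper_force"],"lin",l,"tw",t,ik(p,RT,s["q"]))
E
python3 e.py .4556 .0202 .13
```

```text
14.7167 [ 0.5343 -0.4594  0.2241] F [ 0.2  0.8 -0.3] 69.50677489820062 0.0 lin [ 3.299 -3.568  0.949] tw [ 0.    -0.002 -0.   ] (array([-2.01463706e-01,  4.59720737e-01,  1.93799787e+00,  1.75921291e-08,
        7.43874076e-01,  4.59842624e-01]), np.float64(5.787090407175501e-09))
```

Call:
carry_out(
  rows=[
    {"linear": [0.254, -0.275, 0.073], "twist": [0, 0, 0], "claw": 0.2},
    {"linear": [0.254, -0.275, 0.073], "twist": [0, 0, 0], "claw": 0.2},
    {"linear": [0.254, -0.275, 0.073], "twist": [0, 0, 0], "claw": 0.2},
    {"linear": [0.254, -0.275, 0.073], "twist": [0, 0, 0], "claw": 0.2},
    {"linear": [0.254, -0.275, 0.073], "twist": [0, 0, 0], "claw": 0.2},
    {"linear": [0.254, -0.275, 0.073], "twist": [0, 0, 0], "claw": 0.2},
    {"linear": [0.254, -0.275, 0.073], "twist": [0, 0, 0], "claw": 0.2},
    {"linear": [0.254, -0.275, 0.073], "twist": [0, 0, 0], "claw": 0.2},
  ],
)

```text
time: 15.38
position: [0.4846, -0.1632, 0.1662]
ee_rot: [0.001, 0.897, 0.441, 0.001]
wrist_force: [0.2, 0.7, 0.2]
gripper_width: 0.801
gripper_force: 0.0
```

Call:
carry_out(
  rows=[
    {"linear": [0.254, -0.275, 0.073], "twist": [0, 0, 0], "claw": 0.2},
    {"linear": [0.254, -0.275, 0.073], "twist": [0, 0, 0], "claw": 0.2},
    {"linear": [0.254, -0.275, 0.073], "twist": [0, 0, 0], "claw": 0.2},
    {"linear": [0.254, -0.275, 0.073], "twist": [0, 0, 0], "claw": 0.2},
    {"linear": [0.254, -0.275, 0.073], "twist": [0, 0, 0], "claw": 0.2},
    {"linear": [0, 0, 0], "twist": [0, 0, 0], "claw": 0.2},
    {"linear": [0, 0, 0], "twist": [0, 0, 0], "claw": 0.2},
  ],
)

```text
time: 15.97
position: [0.4535, 0.0214, 0.1295]
ee_rot: [0.0, 0.897, 0.443, 0.0]
wrist_force: [0.4, -0.5, 0.1]
gripper_width: 0.796
gripper_force: 0.0
```

```bash
python3 e.py .4556 .0202 .0245; python3 - <<'E'
from h import *
c=arm.camera("wrist");W=pts(c);s,p,r=pose()
T=(W-p)@r.as_matrix()
m=(W[...,2]>.035)&(W[...,2]<.075)&(np.hypot(W[...,0]-.4556,W[...,1]-.02)<.03)
a=W[m];print(len(a),a.min(0),a.max(0));A=np.c_[a,np.ones(len(a))];f=np.linalg.lstsq(A,(a**2).sum(1),rcond=None)[0];print(f[:3]/2)
t=a[a[:,2]>a[:,2].max()-.004];print("top",t.mean(0))
E
```

```text
15.9667 [0.4535 0.0214 0.1295] F [ 0.4 -0.5  0.1] 69.27506260034603 0.0 lin [0.003 0.023 1.05 ] tw [ 0.001 -0.     0.005] (array([-2.01463705e-01,  6.79152618e-01,  1.99964537e+00, -2.06706792e-13,
        4.62794663e-01,  4.59842645e-01]), np.float64(3.718002799107589e-14))
2044 [0.43450359 0.00254514 0.03517547] [0.47555061 0.04326897 0.06742044]
[0.45413921 0.02207368 0.04503298]
top [0.45439668 0.02249194 0.06490644]
```

Call:
carry_out(
  rows=[
    {"linear": [0, 0.014, 0.25], "twist": [0, 0, 0], "claw": 0.2},
    {"linear": [0, 0, 0.25], "twist": [0, 0, 0], "claw": 0.2},
    {"linear": [0, 0, 0.25], "twist": [0, 0, 0], "claw": 0.2},
    {"linear": [0, 0, 0.15], "twist": [0, 0, 0], "claw": 0.2},
    {"linear": [0, 0, 0.1], "twist": [0, 0, 0], "claw": 0.2},
    {"linear": [0, 0, 0.02], "twist": [0, 0, 0], "claw": 0.2},
    {"linear": [0, 0, 0], "twist": [0, 0, 0], "claw": 0.2},
    {"linear": [0, 0, 0], "twist": [0, 0, 0], "claw": 0.2},
  ],
)

```text
time: 16.68
position: [0.4578, 0.0171, 0.0285]
ee_rot: [0.002, 0.898, 0.439, 0.002]
wrist_force: [-0.2, 1.2, -0.0]
gripper_width: 0.797
gripper_force: 0.0
```

```bash
python3 e.py .455 .021 .0248
```

```text
16.6833 [0.4578 0.0171 0.0285] F [-0.2  1.2 -0. ] 69.35883299530784 0.0 lin [ 0.014 -0.046  0.037] tw [ 0.003 -0.001  0.   ] (array([-1.99960900e-01,  6.78255551e-01,  2.00096662e+00, -7.51881282e-12,
        4.62370486e-01,  4.61345450e-01]), np.float64(1.2591975119521598e-12))
```

Call:
carry_out(
  rows=[
    {"linear": [0.014, -0.045, 0.0], "twist": [0, 0, 0], "claw": 0.2},
    {"linear": [0, 0, 0.03], "twist": [0, 0, 0], "claw": 0.2},
    {"linear": [0, 0, 0], "twist": [0, 0, 0], "claw": 0.2},
    {"linear": [0, 0, 0], "twist": [0, 0, 0], "claw": 0.2},
  ],
)

```text
time: 17.02
position: [0.4545, 0.022, 0.0255]
ee_rot: [0.002, 0.898, 0.44, 0.002]
wrist_force: [0.8, 0.3, -0.5]
gripper_width: 0.796
gripper_force: 0.0
```

```bash
python3 e.py .455 .021 .0248
```

```text
17.0167 [0.4545 0.022  0.0255] F [ 0.8  0.3 -0.5] 69.24224568634551 0.0 lin [-0.005  0.01   0.007] tw [ 0.003 -0.001  0.001] (array([-1.99960900e-01,  6.78255551e-01,  2.00096662e+00,  8.64949691e-11,
        4.62370485e-01,  4.61345450e-01]), np.float64(1.003440507756608e-10))
```

Call:
carry_out(
  rows=[
    {"linear": [0, 0.005, 0.012], "twist": [0, 0, 0], "claw": 0.3},
    {"linear": [0, 0, 0], "twist": [0, 0, 0], "claw": 0.4},
    {"linear": [0, 0, 0], "twist": [0, 0, 0], "claw": 0.5},
    {"linear": [0, 0, 0], "twist": [0, 0, 0], "claw": 0.55},
    {"linear": [0, 0, 0], "twist": [0, 0, 0], "claw": 0.6},
    {"linear": [0, 0, 0], "twist": [0, 0, 0], "claw": 0.6},
    {"linear": [0, 0, 0], "twist": [0, 0, 0], "claw": 0.6},
    {"linear": [0, 0, 0], "twist": [0, 0, 0], "claw": 0.6},
  ],
  grip_force=12,
)

```text
time: 17.68
position: [0.4552, 0.0214, 0.024]
ee_rot: [0.002, 0.898, 0.44, 0.002]
wrist_force: [0.1, -0.7, 1.1]
gripper_width: 0.48
gripper_force: 12.0
```

```bash
python3 e.py .455 .021 .0248
```

```text
17.6833 [0.4552 0.0214 0.024 ] F [ 0.1 -0.7  1.1] 41.76394466852195 11.999985929578543 lin [-0.005  0.001 -0.008] tw [ 0.003 -0.001  0.001] (array([-1.99960900e-01,  6.78255544e-01,  2.00096662e+00, -1.79812011e-08,
        4.62370479e-01,  4.61345469e-01]), np.float64(2.8173713813306467e-09))
```

The egg is held at 12 N. Lift it and move it over the free pocket.

Call:
carry_out(
  rows=[
    {"linear": [0, 0, -0.05], "twist": [0, 0, 0], "claw": 0.6},
    {"linear": [0, 0, -0.15], "twist": [0, 0, 0], "claw": 0.6},
    {"linear": [0, 0, -0.2], "twist": [0, 0, 0], "claw": 0.6},
    {"linear": [0, 0, -0.2], "twist": [0, 0, 0], "claw": 0.6},
    {"linear": [0, 0, -0.15], "twist": [0, 0, 0], "claw": 0.6},
    {"linear": [0, 0, -0.05], "twist": [0, 0, 0], "claw": 0.6},
    {"linear": [0, 0, 0], "twist": [0, 0, 0], "claw": 0.6},
  ],
)

```text
time: 18.27
position: [0.4549, 0.0217, 0.1051]
ee_rot: [0.002, 0.898, 0.44, 0.003]
wrist_force: [0.5, 0.2, -1.5]
gripper_width: 0.479
gripper_force: 12.0
```

```bash
python3 e.py .6654 .0274 .1
```

```text
18.2667 [0.4549 0.0217 0.1051] F [ 0.5  0.2 -1.5] 41.676248039027 11.999987214803696 lin [1.336 1.628 0.064] tw [ 0.004 -0.002  0.001] (array([-1.26239316e-01,  7.25050810e-01,  1.42073558e+00,  2.21012488e-09,
        9.95806238e-01,  5.35067034e-01]), np.float64(6.038409217090646e-09))
```

Call:
carry_out(
  rows=[
    {"linear": [0.083, 0.1, 0], "twist": [0.004, 0, 0], "claw": 0.6},
    {"linear": [0.167, 0.204, 0], "twist": [0, 0, 0], "claw": 0.6},
    {"linear": [0.167, 0.204, 0], "twist": [0, 0, 0], "claw": 0.6},
    {"linear": [0.167, 0.204, 0], "twist": [0, 0, 0], "claw": 0.6},
    {"linear": [0.167, 0.204, 0], "twist": [0, 0, 0], "claw": 0.6},
    {"linear": [0.167, 0.204, 0], "twist": [0, 0, 0], "claw": 0.6},
    {"linear": [0.167, 0.204, 0], "twist": [0, 0, 0], "claw": 0.6},
    {"linear": [0.167, 0.204, 0], "twist": [0, 0, 0], "claw": 0.6},
  ],
)

```text
time: 18.93
position: [0.6518, 0.0271, 0.1018]
ee_rot: [-0.003, 0.898, 0.44, -0.001]
wrist_force: [-0.5, -0.2, -0.9]
gripper_width: 0.478
gripper_force: 12.0
```

Call:
carry_out(
  rows=[
    {"linear": [0.083, 0.1, 0], "twist": [0, 0, 0], "claw": 0.6},
    {"linear": [0, 0, 0], "twist": [0, 0, 0], "claw": 0.6},
    {"linear": [0, 0, 0], "twist": [0, 0, 0], "claw": 0.6},
    {"linear": [0, 0, 0], "twist": [0, 0, 0], "claw": 0.6},
  ],
)

```text
time: 19.27
position: [0.6624, 0.0276, 0.1022]
ee_rot: [-0.003, 0.898, 0.44, -0.002]
wrist_force: [-0.2, 0.1, -0.6]
gripper_width: 0.479
gripper_force: 12.0
```

```bash
python3 e.py .6654 .0274 .055; python3 - <<'E'
from h import *
c=arm.camera("wrist");cv2.imwrite("pics/hover.png",c["img"]);W=pts(c)
k=W[(W[...,2]>.035)&(W[...,2]<.075)&(np.hypot(W[...,0]-.6276,W[...,1]+.0225)<.026)]
print("kept",len(k));
if len(k)>50:
  f=np.linalg.lstsq(np.c_[k,np.ones(len(k))],(k**2).sum(1),rcond=None)[0];print(f[:3]/2)
t=W[(W[...,2]>.016)&(W[...,2]<.028)&(np.hypot(W[...,0]-.6468,W[...,1]-.0019)<.08)]
print(len(t),cv2.minAreaRect(t[:,:2].astype(np.float32)))
E
```

```text
19.2667 [0.6624 0.0276 0.1022] F [-0.2  0.1 -0.6] 41.64172644605153 11.999910715967417 lin [0.017 0.028 0.472] tw [-0.004  0.     0.001] (array([-1.26239317e-01,  7.85517849e-01,  1.44143446e+00,  5.55472745e-10,
        9.14640308e-01,  5.35067036e-01]), np.float64(6.765690501874656e-09))
kept 82
[ 0.62616158 -0.02090725  0.04754675]
4456 ((0.6449372172355652, 0.0034940913319587708), (0.13068926334381104, 0.06616636365652084), 52.17858123779297)
```

View pics/hover.png

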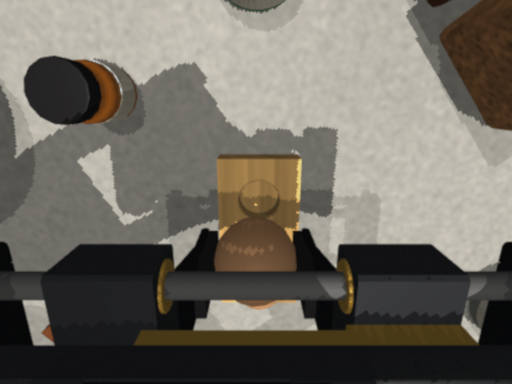

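The wrist view shows the carried egg at (256,262), with the free pocket at (259,197) just ahead and in line. The tray measured from here agrees with the earlier fix. Descend partway, correct, then set it down.

Call:
carry_out(
  rows=[
    {"linear": [0.015, 0.026, 0.15], "twist": [-0.004, 0, 0], "claw": 0.6},
    {"linear": [0, 0, 0.2], "twist": [0, 0, 0], "claw": 0.6},
    {"linear": [0, 0, 0.15], "twist": [0, 0, 0], "claw": 0.6},
    {"linear": [0, 0, 0.05], "twist": [0, 0, 0], "claw": 0.6},
    {"linear": [0, 0, 0], "twist": [0, 0, 0], "claw": 0.6},
    {"linear": [0, 0, 0], "twist": [0, 0, 0], "claw": 0.6},
  ],
)

```text
time: 19.82
position: [0.6675, 0.0269, 0.049]
ee_rot: [0.001, 0.898, 0.44, 0.001]
wrist_force: [-0.2, -0.7, -0.5]
gripper_width: 0.477
gripper_force: 12.0
```

```bash
python3 e.py .6652 .0273 .025
```

```text
19.8167 [0.6675 0.0269 0.049 ] F [-0.2 -0.7 -0.5] 41.526993691498106 11.999917477369308 lin [-0.011 -0.022  0.24 ] tw [ 0.002 -0.001  0.001] (array([-1.26428793e-01,  8.27768167e-01,  1.45108836e+00,  8.72646690e-12,
        8.62736123e-01,  5.34877557e-01]), np.float64(3.089011495117259e-11))
```

Call:
carry_out(
  rows=[
    {"linear": [-0.01, -0.02, 0.05], "twist": [0, 0, 0], "claw": 0.6},
    {"linear": [0, 0, 0.05], "twist": [0, 0, 0], "claw": 0.6},
    {"linear": [0, 0, 0], "twist": [0, 0, 0], "claw": 0.6},
    {"linear": [0, 0, 0], "twist": [0, 0, 0], "claw": 0.6},
  ],
)

```text
time: 20.15
position: [0.6657, 0.0274, 0.0388]
ee_rot: [0.001, 0.898, 0.44, 0.002]
wrist_force: [0.5, 0.0, -1.0]
gripper_width: 0.477
gripper_force: 12.0
```

```bash
python3 e.py .6652 .0273 .025
```

```text
20.15 [0.6657 0.0274 0.0388] F [ 0.5  0.  -1. ] 41.49805008283798 11.99994619935751 lin [-0.004 -0.004  0.138] tw [ 0.002 -0.001  0.001] (array([-1.26428793e-01,  8.27768167e-01,  1.45108836e+00, -6.35644277e-13,
        8.62736123e-01,  5.34877557e-01]), np.float64(3.350396349244278e-12))
```

Slow descent, 1.5 mm per row.

Call:
carry_out(
  rows=[
    {"linear": [-0.003, -0.003, 0.02], "twist": [0, 0, 0], "claw": 0.6},
    {"linear": [0, 0, 0.02], "twist": [0, 0, 0], "claw": 0.6},
    {"linear": [0, 0, 0.015], "twist": [0, 0, 0], "claw": 0.6},
    {"linear": [0, 0, 0.015], "twist": [0, 0, 0], "claw": 0.6},
    {"linear": [0, 0, 0.015], "twist": [0, 0, 0], "claw": 0.6},
    {"linear": [0, 0, 0.015], "twist": [0, 0, 0], "claw": 0.6},
    {"linear": [0, 0, 0.01], "twist": [0, 0, 0], "claw": 0.6},
    {"linear": [0, 0, 0], "twist": [0, 0, 0], "claw": 0.6},
  ],
)

```text
time: 20.82
position: [0.6653, 0.0273, 0.0275]
ee_rot: [0.001, 0.898, 0.44, 0.001]
wrist_force: [-0.8, 0.5, -1.2]
gripper_width: 0.479
gripper_force: 12.0
```

```bash
python3 e.py .6652 .0273 .024
```

```text
20.8167 [0.6653 0.0273 0.0275] F [-0.8  0.5 -1.2] 41.69725897778645 12.00002470985055 lin [-0.    -0.001  0.035] tw [ 0.002 -0.001  0.001] (array([-1.26428795e-01,  8.29210105e-01,  1.45132583e+00,  2.01218438e-09,
        8.61056673e-01,  5.34877555e-01]), np.float64(7.3581671276156795e-09))
```

Call:
carry_out(
  rows=[
    {"linear": [0, 0, 0.008], "twist": [0, 0, 0], "claw": 0.6},
    {"linear": [0, 0, 0.008], "twist": [0, 0, 0], "claw": 0.6},
    {"linear": [0, 0, 0.008], "twist": [0, 0, 0], "claw": 0.6},
    {"linear": [0, 0, 0.006], "twist": [0, 0, 0], "claw": 0.6},
    {"linear": [0, 0, 0], "twist": [0, 0, 0], "claw": 0.6},
    {"linear": [0, 0, 0], "twist": [0, 0, 0], "claw": 0.6},
  ],
)

```text
time: 21.32
position: [0.6654, 0.0273, 0.0248]
ee_rot: [0.001, 0.898, 0.44, 0.002]
wrist_force: [0.1, -0.0, -1.3]
gripper_width: 0.48
gripper_force: 12.0
```

```bash
python3 e.py .6652 .0273 .024
```

```text
21.3167 [0.6654 0.0273 0.0248] F [ 0.1 -0.  -1.3] 41.79814597467213 11.999936643987894 lin [-0.001 -0.002  0.008] tw [ 0.002 -0.001  0.001] (array([-1.26428793e-01,  8.29210122e-01,  1.45132578e+00, -5.90519105e-10,
        8.61056747e-01,  5.34877558e-01]), np.float64(6.099551072558107e-10))
```

Call:
carry_out(
  rows=[
    {"linear": [0, 0, 0.005], "twist": [0, 0, 0], "claw": 0.6},
    {"linear": [0, 0, 0.005], "twist": [0, 0, 0], "claw": 0.6},
    {"linear": [0, 0, 0], "twist": [0, 0, 0], "claw": 0.6},
    {"linear": [0, 0, 0], "twist": [0, 0, 0], "claw": 0.6},
  ],
)

```text
time: 21.65
position: [0.6653, 0.0273, 0.0241]
ee_rot: [0.001, 0.898, 0.44, 0.001]
wrist_force: [-1.3, -0.4, 1.6]
gripper_width: 0.476
gripper_force: 12.0
```

```bash
python3 e.py .6652 .0273 .024
```

```text
21.65 [0.6653 0.0273 0.0241] F [-1.3 -0.4  1.6] 41.43453972704717 12.000183295458555 lin [-0.    -0.001  0.001] tw [ 0.002 -0.001  0.001] (array([-1.26428793e-01,  8.29210123e-01,  1.45132578e+00, -3.65375638e-10,
        8.61056748e-01,  5.34877557e-01]), np.float64(3.583328841982869e-10))
```

The egg is seated: the vertical force reversed at the expected height. Release gently and rise.

Call:
carry_out(
  rows=[
    {"linear": [0, 0, 0], "twist": [0, 0, 0], "claw": 0.51},
    {"linear": [0, 0, 0], "twist": [0, 0, 0], "claw": 0.48},
    {"linear": [0, 0, 0], "twist": [0, 0, 0], "claw": 0.44},
    {"linear": [0, 0, 0], "twist": [0, 0, 0], "claw": 0.35},
    {"linear": [0, 0, 0], "twist": [0, 0, 0], "claw": 0.2},
    {"linear": [0, 0, 0], "twist": [0, 0, 0], "claw": 0.2},
    {"linear": [0, 0, 0], "twist": [0, 0, 0], "claw": 0.2},
    {"linear": [0, 0, -0.05], "twist": [0, 0, 0], "claw": 0.2},
  ],
)

```text
time: 22.32
position: [0.6647, 0.0273, 0.028]
ee_rot: [0.001, 0.898, 0.44, 0.001]
wrist_force: [-0.8, 0.2, -0.8]
gripper_width: 0.781
gripper_force: 0.0
```

Call:
carry_out(
  rows=[
    {"linear": [0, 0, -0.15], "twist": [0, 0, 0], "claw": 0.2},
    {"linear": [0, 0, -0.3], "twist": [0, 0, 0], "claw": 0.2},
    {"linear": [0, 0, -0.35], "twist": [0, 0, 0], "claw": 0.2},
    {"linear": [0, 0, -0.35], "twist": [0, 0, 0], "claw": 0.2},
    {"linear": [-0.2, 0, -0.3], "twist": [0, 0, 0], "claw": 0.2},
    {"linear": [-0.4, 0, 0], "twist": [0, 0, 0], "claw": 0.2},
    {"linear": [-0.4, 0, 0], "twist": [0, 0, 0], "claw": 0.2},
    {"linear": [-0.2, 0, 0], "twist": [0, 0, 0], "claw": 0.2},
  ],
)

```text
time: 22.98
position: [0.589, -0.0696, 0.1749]
ee_rot: [0.002, 0.898, 0.439, 0.001]
wrist_force: [-1.1, 0.0, -1.2]
gripper_width: 0.801
gripper_force: 0.0
```

```bash
python3 e.py .6652 .0273 .2; python3 - <<'E'
from h import *
a=arm.camera("scene");i=a["img"];W=pts(a)
e=W[(W[...,2]>.04)&(W[...,2]<.08)&(np.hypot(W[...,0]-.6655,W[...,1]-.027)<.03)]
print(len(e),e[:,2].max() if len(e) else 0,e[e[:,2]>.06].mean(0))
cv2.imwrite("pics/final.png",np.hstack([cv2.resize(i,(400,300)),cv2.resize(i[170:270,220:350],(390,300))]))
E
```

```text
22.9833 [ 0.589  -0.0696  0.1749] F [-1.1  0.  -1.2] 69.72905893959906 0.0 lin [ 1.233  0.008 -0.25 ] tw [ 0.003 -0.     0.   ] (array([-1.26428793e-01,  6.06990489e-01,  1.34518301e+00,  4.00179893e-14,
        1.18941916e+00,  5.34877557e-01]), np.float64(1.362243651215067e-13))
187 0.06786812108838657 [0.66627243 0.02483356 0.06333887]
```

View pics/final.png

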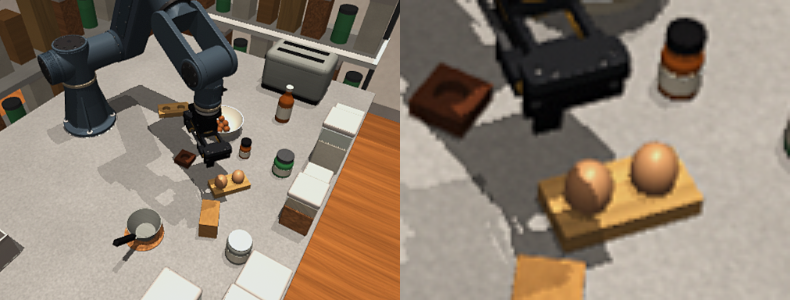

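Both eggs stand upright in the tray, at (590,185) and (655,165) in the crop. The scoop is upright on its mat at (145,225), and the gripper is clear of everything.

```bash
python3 -c "
from workcell import arm
print(arm.sign_off())"
```

```text
the job is handed in; nothing more can be done
None
```

I handed the job in at about 23 s of the 72 s allowed: all six walnuts are in the bowl, the empty scoop stands upright on its mat, and the egg stands in the far tray's free pocket, gripped at 12 N and set down slowly; sign-off returned no verdict.

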